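# Close the pressure former on a dental cast and hold it shut

### The arm

A 7-joint arm with a two-finger parallel gripper is mounted at the origin on the work surface. World frame = base frame: x ahead of the robot, y to its left, z up, the work surface at z = 0. Lengths are in m, angles in degrees, forces in N, time in s.
With the tool pointing down it reaches from about 0.4 to 0.875 m from the base axis. Payload 19.3 kg.
Tool frame: the origin (TCP) lies at the very end of the fingers, on their centre line; the grasp point (between the pads) lies 19 mm behind it; z points along the fingers, y is the line along which they close (so a half turn about z gives the same grasp; the last joint's range is limited). The gripper opens to 85 mm and grips with 20 to 120 N. Pads are 22 mm wide; open, the fingers measure 114 mm over their backs; the gripper's body (76 mm by 85 mm) begins 54 mm behind the grasp point. The pads swing forward as they close: fully open they stand 13 mm farther back than shut.
Start: joints at [68.973, 29.874, -2.08, 91.645, 1.215, 58.505, -6.463], TCP at [0.183, -0.598, 0.231] pointing down, gripper open.
Joint ranges: [-166.77, 166.77], [-17.47, 122.26], [-85.68, 81.53], [9.62, 139.38], [-72.42, 252.41], [9.2, 110.78], [-144.41, 144.41]. Speed limits (degrees/s): [108.29, 108.29, 136.94, 136.94, 172.46, 172.46, 172.46].

### API

Orientations are given as [roll, pitch, yaw] about the fixed x, y, z axes, in that order (R = Rz(yaw) Ry(pitch) Rx(roll)).
In Python, from cell import sensors, read_camera, get_calibration, workorder, boxes_of, cut_out, tip_of gives the robot as it stands.
- The arm moves only by the shell command python3 -m creep 'ROWS' [OPENING]. ROWS is JSON, a list of rows, each an object of numbers: "dx", "dy", "dz": the shift along the tool's x, y, z each as a share of 20 mm, from -1 to 1; "rx", "ry", "rz": the turn, a rotation vector about the tool's x, y, z each as a share of 30 degrees, from -1 to 1. A call has 1 to 12 rows; each row shifts and turns the commanded pose from where the row before left it, along the tool's axes as they then stand; what a row does not reach is not made up. A row lasts 1/10 s, in which the tool goes at most 50 mm and 8.59 degrees, less where a joint would pass 70% of its speed; a pose out of reach is approached as far as the arm can. A call with a number of a shift or a turn outside -1 to 1 is refused whole. A call with a gripper value outside its range is refused whole. OPENING is the opening, from 0 (shut) to 1 (fully open), set as the call begins (- or left out, the last holds). The fingers move at their own pace and stop on an object; the grip force is fixed at half the most. Time passes only in rows, so rows that do not move let the fingers close. It gives the time, the measured TCP pose, the force, the opening and the grip force at its end, in the units of the state.
- sensors.sense(): the state, without advancing time (a new reading comes with each control period).
- read_camera(name): name is "side" or "top" or "wrist"; returns (picture, depth): 384x512x3 uint8, red, green, blue; 384x512 float32, m along the optical axis (not along the pixel's ray), 0 where there is no reading.
- get_calibration(name): a dict with "fx", "fy", "cx", "cy" (pixels), "R" (3x3) and "t" (3): a world point X has camera coordinates R X + t. Camera axes: x right, y down, z forward; pixel columns grow to the right and rows downward; lengths in m; the calibration is good to about 2 mm. A picture is of the moment at which its call begins: read the wrist's pose just before it. get_calibration takes no time and is no camera call; for the wrist camera it gives the pose at the moment of the call.
- workorder.close_job(): hands the job in; it is judged then, once.
Trained networks look in the newest picture that a camera, given by its name, has taken for a name from the list of things; names that differ only in an ending like _2 or _b are one class to them, and where a whole thing is asked for, a point or a joint stands for the part that bears it (a point fixed in the world has none). Each returns a list of dicts, best first, with "p" (0 to 1); they miss things now and then, are a little off and sometimes report something else, mostly with a low value. They report only what shows in the picture. A call takes as long as a camera call.
- boxes_of(camera, thing): "uv" ([column, row] in pixels, amid what is visible of it).
- cut_out(camera, thing): "mask" (384x512 bool, what is visible of it) and "uv" ([column, row] in pixels, amid what is visible of it).
- tip_of(camera, thing): "uv" ([column, row] in pixels: a listed point, or the origin of a listed thing).
The state is a dict: "t": time; "q": joint angles; "qd": joint speeds; "joint_torque": joint torques, N m; "ee_pos": TCP position; "tool_rot": TCP orientation; "contact_force": force on the tool from outside, world axes, zero at the start; "torque": the same for the moment, N m; "opening": finger opening in m; "grasp_force": force on a finger pad.
Only numpy, scipy, OpenCV 4.12 (cv2) and the standard library are available. Lean on these libraries where they do the work, as an engineer would, in place of code of your own. Each camera call takes 0.05 s, during which the arm holds its last target. There are 200 camera calls.

### The job

A dental cast waits in the pot of the cream pressure-forming machine, its carriage drawn out towards you. Push the carriage (black bar in front) fully home under the raised head, then flip the red safety catch all the way by its thumb pad, and only then pull the lever with the black barrel grip towards you, all the way down, so that the head closes on the pot. Finish while still holding the lever fully down against its spring, without letting go, and leave the things standing around the machine where they are.

Things in the scene. Friction and masses are not known exactly. Their poses are not given: they have to be found in the camera images.
- former: Pressure-forming machine, fixed: cream base 73 mm high, 270 wide, from 100 mm in front of the origin to 150 behind it. Origin: under the centre of the head, on the counter. Own x points from its front (robot side) to its back, y to its left. Cream towers left and right (x -75 to 25 mm, 85 to 135 mm aside, 150 high). Lever and catch at its right. A dark heater hood at back left, 221 mm high.
- head (a joint): How far the pressure head (round aluminium drum) has come down, in m: 0 = raised, 0.045 = seated on the pot's rim. Geared to the lever: 0.0375 m for each rad.
- head_seal (a point): Centre of the head's underside, 157 mm above the counter when raised. The drum is 140 mm wide; on it a cream crossbar 250 mm long in the machine's y, 50 mm in x, its top 56 mm above this point, with a gauge to 75 mm.
- carriage (a joint): How far the model carriage is drawn out towards the robot, in m along the machine's -x: 0 = fully home against its stop, at most 0.075. Slides with about 3 N friction and stays where it is left.
- carriage_bar (a point): Centre of the carriage's black push bar: a round bar of 12 mm diameter, 80 mm long along the machine's y, 40 mm in front of the carriage plate, 95 mm above the counter. With the carriage home it lies 115 mm in front of the machine's origin, 15 mm in front of the base. Axes as the machine's.
- catch (a joint): Angle of the red safety catch in rad: 0 = nose down before the lever's stop cam, blocking the lever after about 0.05 rad; 0.65 = flipped fully, nose up, at its end stop. From about 0.3 the lever is free. Friction keeps it where it is left.
- catch_pad (a point): Middle of the upper face of the catch's red thumb pad, 34 mm long, 26 wide, at its end towards the robot. At catch 0 it is 191 mm above the counter and slopes 0.45 rad, robot-side end up; pressed down (1 to 2 N) it swings about catch_pivot, sinks 33 mm and moves about 3 mm towards the robot, then slopes 0.2 rad the other way. Open space above and below.
- catch_pivot (a point): Pivot of the catch, 165 mm above the counter, its axis along the machine's y; 48 mm behind the pad (machine x) and 4 mm to its left. A steel bracket stands just left of it, up to 177 mm high.
- lever (a joint): Angle of the lever in rad: 0 = up, leaning 0.2 rad away from the robot; grows as the grip is pulled towards the robot (machine's -x) and down; 1.2 = end stop, leaning 1.0 rad towards the robot, head fully closed. A spring returns it to 0 when released: about 2.5 N at the grip at the start, 5 N at the end.
- lever_grip (a point): Centre of the lever's black barrel grip, a cylinder 34 mm thick, 40 mm long along the machine's y, on a steel arm 12 mm thick. It moves on a circle of 150 mm radius about lever_pivot in the machine's x-z plane: 247 mm above the counter at 0; at 1.2 rad 181 mm, and 156 mm nearer the robot. Pinch it from above on its flat ends (closing along the machine's y): it turns between the pads.
- lever_pivot (a point): Point on the lever's pivot axis level with the arm, 100 mm above the counter; the axis runs along the machine's y. The machine's tower is 75 mm to its left.
- cast_white: Bystander: white plaster dental cast, 62 x 60 x 28 mm, near the machine's front left. Origin under its plinth.
- cast_blue: Bystander: blue-grey plaster dental cast, 62 x 60 x 28 mm, on the right. Origin under its plinth.
- spatula: Bystander: plaster spatula with a wooden handle, 220 mm long, 22 mm wide, 14 mm high, lying on the counter along the machine's right side. Origin under the joint of handle and blade.
- bowl: Bystander: green mixing bowl, 124 mm wide, 65 mm high, on the left. Origin under its centre.
- bottle: Bystander: white bottle with a blue cap, 64 mm wide, 170 mm high. Origin under its centre.
- jar: Bystander: amber jar, 68 mm wide, 70 mm high. Origin under its centre.
- carton: Bystander: white and blue carton, 140 x 140 x 50 mm, on the right. Origin under its centre.

How it is judged (in metres and radians):
On the way, in this order (a step that is already met when the one before it is completed fails the run):
1. the carriage is fully home, the catch still down (value of joint carriage below 0.005 m and value of joint catch below 0.3 rad), for 0.2 s.
2. the catch is flipped all the way, the lever still up (value of joint catch above 0.5 rad and value of joint lever below 0.2 rad), for 0.2 s.
3. the lever is pulled fully down by the fingers (value of joint lever above 1.12 rad and contact force between the fingers and lever above 2 N), for 0.3 s.
At the end, for the whole second after the job is handed in: The lever is held by the gripper's fingers within 0.08 rad of its lower end stop (above 1.12 rad, head within 3.5 mm of its lowest point) with more than 2 N of contact, the catch is still flipped (above 0.5 rad) and the carriage is within 5 mm of home (all of step 3 and value of joint head above 0.0415 m and value of joint carriage below 0.005 m and value of joint catch above 0.5 rad); the arm keeps its last pose, push and grip.
It fails at once if a dental cast or the spatula is pushed over 2 cm from its place (distance of any of cast_white, cast_blue, spatula from where it was at the start of the episode above 0.02 m).
It fails at once if the bowl or the carton is pushed over 2 cm from its place (distance of any of bowl, carton from where it was at the start of the episode above 0.02 m).
It fails at once if the bottle or the jar is pushed over 2 cm from its place or tipped (distance of any of bottle, jar from where it was at the start of the episode above 0.02 m or angle between any of bottle, jar's own z axis and vertical above 0.4 rad).
It also fails if it takes over 48 s, if anything falls off the work surface, if the arm or the gripper's body presses on something with over 40 N, if the wrist force passes 120 N, or if a joint passes its speed limit or range.

## Working session

There is one attempt and no reset: what is moved stays moved. The work goes in short steps, Python scripts to look and compute and a shell command to move; the robot and the scene stay as the last step left them, time stands still between calls to the robot, and variables do not carry over. Pictures are saved under pics/ and viewed, at most 10 in all, crops included, and the job is handed in when it is done.

```bash
mkdir -p pics
cat > h.py <<'E'
import numpy as np, cv2
from cell import sensors, read_camera, get_calibration, workorder, boxes_of, cut_out, tip_of
def unproj(c,uv,depth=None,z=None):
    K=get_calibration(c);R=np.array(K["R"]);t=np.array(K["t"])
    d=np.array([(uv[0]-K["cx"])/K["fx"],(uv[1]-K["cy"])/K["fy"],1.])
    o=-R.T@t; r=R.T@d
    s=(z-o[2])/r[2] if z is not None else depth
    return o+s*r
E
python3 - <<'E'
from h import *
Z=dict(former=0,head_seal=.157,carriage_bar=.095,catch_pad=.191,catch_pivot=.165,lever_grip=.247,lever_pivot=.1,cast_white=0,cast_blue=0,bowl=0,bottle=0,jar=0,carton=0,spatula=0)
ims=[]
for c in("top","side"):
    im,d=read_camera(c); ims.append(im)
    cv2.imwrite(f"pics/{c}0.png",im[:,:,::-1])
    for n,z in Z.items():
        r=tip_of(c,n)
        if r:
            uv=r[0]["uv"]; print(c,n,round(r[0]["p"],2),np.round(uv,0),np.round(unproj(c,uv,z=z),3))
print(sensors.sense())
E
```

```text
top former 0.78 [242. 172.] [0.623 0.094 0.   ]
top head_seal 0.97 [243. 159.] [0.627 0.086 0.157]
top carriage_bar 0.69 [238. 217.] [0.44  0.104 0.095]
top catch_pad 0.72 [291. 209.] [ 0.454 -0.068  0.191]
top catch_pivot 0.45 [288. 191.] [ 0.517 -0.062  0.165]
top lever_grip 0.74 [309. 153.] [ 0.624 -0.12   0.247]
top lever_pivot 0.76 [309. 173.] [ 0.596 -0.139  0.1  ]
top cast_white 0.59 [240. 172.] [0.621 0.1   0.   ]
top cast_blue 0.84 [392. 231.] [ 0.41  -0.442  0.   ]
top bottle 0.68 [145. 167.] [0.637 0.451 0.   ]
top jar 0.88 [112. 197.] [0.526 0.565 0.   ]
top carton 0.8 [379. 179.] [ 0.598 -0.406  0.   ]
top spatula 0.83 [298. 193.] [ 0.546 -0.109  0.   ]
side former 0.58 [226. 218.] [0.621 0.076 0.   ]
side head_seal 0.67 [223. 189.] [0.623 0.086 0.157]
side carriage_bar 0.77 [263. 221.] [0.446 0.093 0.095]
side catch_pad 0.54 [284. 178.] [ 0.451 -0.056  0.191]
side catch_pivot 0.63 [274. 176.] [ 0.502 -0.073  0.165]
side lever_grip 0.67 [274. 177.] [0.455 0.021 0.247]
side lever_pivot 0.77 [262. 172.] [ 0.589 -0.139  0.1  ]
side cast_white 0.57 [239. 257.] [0.47  0.212 0
[... 297 characters left out ...]
  0.   ]
{'t': 1.5, 'q': array([68.97331406, 29.87353764, -2.07984638, 91.64489633,  1.21349767,
       58.50471894, -6.46332519]), 'qd': array([-0.14263995, -0.00037401, -0.03455464,  0.03262757, -0.09535092,
       -0.0337185 , -0.03165912]), 'joint_torque': array([-4.26195875e-04, -9.26839757e+01,  1.97832651e+00, -3.70246232e+01,
        1.80168537e-02,  2.19183472e-03,  2.01000262e-05]), 'ee_pos': array([ 0.18275811, -0.59767107,  0.23129416]), 'tool_rot': array([-1.79998775e+02, -9.46527472e-04,  1.70011027e+01]), 'contact_force': array([ 0.84884102, -0.33956951,  0.79647007]), 'torque': array([ 0.00084743, -0.0114637 , -0.01183283]), 'grasp_force': 0.0, 'opening': 0.08576860813920664}
```

View pictures.

```bash
python3 -c "
import cv2
a=cv2.imread('pics/top0.png')[110:270,80:420];cv2.imwrite('pics/topc.png',cv2.resize(a,None,fx=2.3,fy=2.3))
a=cv2.imread('pics/side0.png')[120:300,140:360];cv2.imwrite('pics/sidec.png',cv2.resize(a,None,fx=3.2,fy=3.2))"
```

```text
(no output)
```

View pics/topc.png

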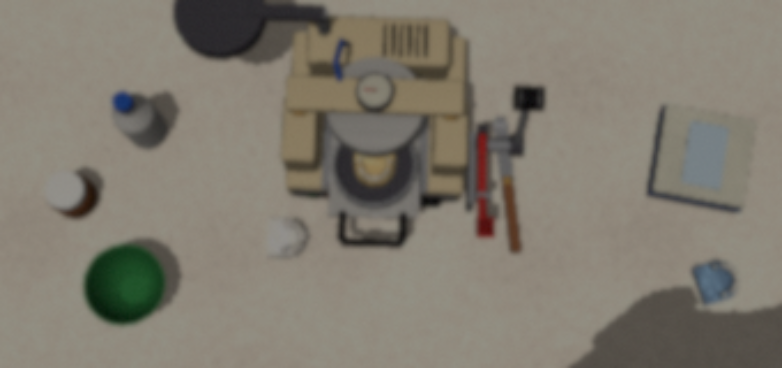

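View pics/sidec.png

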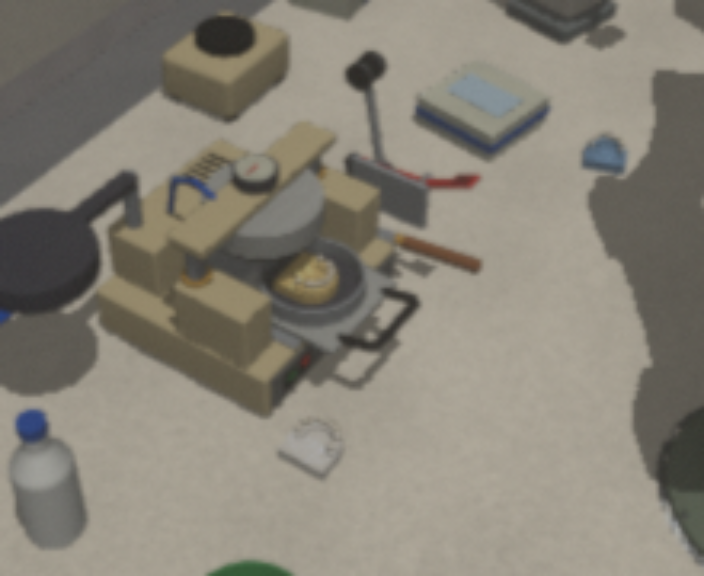

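Run:
```python
from h import *
im,d=read_camera("top"); K=get_calibration("top")
R=np.array(K["R"]);t=np.array(K["t"])
v,u=np.mgrid[:384,:512]
P=np.stack([(u-K["cx"])/K["fx"]*d,(v-K["cy"])/K["fy"]*d,d],-1)
W=(P-t)@R
np.save("W.npy",W)
def rect(m,name):
    p=W[m][:,:2].astype(np.float32); r=cv2.minAreaRect(p*1000); print(name,len(p),np.round(r[0],1),np.round(r[1],1),round(r[2],2), np.round(W[m].mean(0),3),np.round(W[m][:,2].max(),3))
x,y,z=W[...,0],W[...,1],W[...,2]
near=(d>0)&(abs(x-.62)<.2)&(abs(y-.09)<.16)
rect(near&(z>.205)&(z<.219)&(abs(x-.625)<.045),"crossbar")
rect(near&(z>.143)&(z<.156)&(y<.02)&(y>-.06),"rtower")
rect(near&(z>.143)&(z<.156)&(y>.16),"ltower")
rect((d>0)&(x<.47)&(x>.38)&(abs(y-.1)<.07)&(z>.07)&(z<.12),"bar")
rect((d>0)&(x>.55)&(x<.68)&(y<-.08)&(y>-.17)&(z>.235),"grip")
rect((d>0)&(x>.42)&(x<.48)&(y<-.03)&(y>-.1)&(z>.16),"pad")
```

```text
crossbar 967 [623.4  88.3] [249.   81.7] 89.04 [0.635 0.087 0.213] 0.219
rtower 545 [630.7 -22.7] [286.   66.1] 5.27 [ 0.643 -0.014  0.149] 0.156
ltower 431 [660.6 193.8] [ 54.5 213.1] 84.61 [0.63  0.193 0.149] 0.156
bar 141 [454.5  92.8] [ 29.7 101.3] 0.63 [0.45  0.091 0.099] 0.11
grip 152 [ 620.4 -121.2] [40.5 31.9] 87.69 [ 0.619 -0.121  0.26 ] 0.27
pad 81 [459.1 -66.6] [22.7 39. ] 87.07 [ 0.456 -0.066  0.192] 0.202
```

```bash
python3 -m creep '[{"dx":1,"dy":0.2,"rz":0.27},{"dx":1,"dy":0,"rz":0.27},{"dx":1,"dy":-0.3,"rz":0.15},{"dx":1,"dy":-0.5},{"dx":1,"dy":-0.7},{"dx":1,"dy":-1},{"dx":1,"dy":-1},{"dx":1,"dy":-1},{"dx":1,"dy":-1},{"dx":1,"dy":-1},{"dx":1,"dy":-1},{"dx":0,"dy":-1}]' 0
```

```text
invalid input at $[0]: expected keys dx, dy, dz, rx, ry, rz
```

```bash
python3 -m creep '[{"dx":1,"dy":0.2,"dz":0,"rx":0,"ry":0,"rz":0.27},{"dx":1,"dy":0,"dz":0,"rx":0,"ry":0,"rz":0.27},{"dx":1,"dy":-0.3,"dz":0,"rx":0,"ry":0,"rz":0.08},{"dx":1,"dy":-0.5,"dz":0,"rx":0,"ry":0,"rz":0},{"dx":1,"dy":-0.7,"dz":0,"rx":0,"ry":0,"rz":0},{"dx":1,"dy":-1,"dz":0,"rx":0,"ry":0,"rz":0},{"dx":1,"dy":-1,"dz":0,"rx":0,"ry":0,"rz":0},{"dx":1,"dy":-1,"dz":0,"rx":0,"ry":0,"rz":0},{"dx":1,"dy":-1,"dz":0,"rx":0,"ry":0,"rz":0},{"dx":1,"dy":-1,"dz":0,"rx":0,"ry":0,"rz":0},{"dx":1,"dy":-1,"dz":0,"rx":0,"ry":0,"rz":0},{"dx":0,"dy":-1,"dz":0,"rx":0,"ry":0,"rz":0}]' 0
```

```text
t: 2.75
ee_pos: [0.4098, -0.4252, 0.2311]
tool_rot: [-180.0, -0.1, -1.4]
contact_force: [-0.5, 0.3, 0.3]
opening: 0.0001
grasp_force: 0.0
```

```bash
python3 -m creep '[{"dx":-0.05,"dy":-1,"dz":0,"rx":0,"ry":0,"rz":0},{"dx":-0.05,"dy":-1,"dz":0,"rx":0,"ry":0,"rz":0},{"dx":-0.05,"dy":-1,"dz":0,"rx":0,"ry":0,"rz":0},{"dx":-0.05,"dy":-1,"dz":0,"rx":0,"ry":0,"rz":0},{"dx":-0.05,"dy":-1,"dz":0,"rx":0,"ry":0,"rz":0},{"dx":-0.05,"dy":-1,"dz":0,"rx":0,"ry":0,"rz":0},{"dx":-0.05,"dy":-1,"dz":0,"rx":0,"ry":0,"rz":0},{"dx":-0.05,"dy":-1,"dz":0,"rx":0,"ry":0,"rz":0},{"dx":-0.05,"dy":-1,"dz":0,"rx":0,"ry":0,"rz":0},{"dx":-0.05,"dy":-1,"dz":0,"rx":0,"ry":0,"rz":0},{"dx":-0.05,"dy":-1,"dz":0,"rx":0,"ry":0,"rz":0},{"dx":-0.05,"dy":-1,"dz":0,"rx":0,"ry":0,"rz":0}]' 0
python3 -m creep '[{"dx":-0.05,"dy":-1,"dz":0,"rx":0,"ry":0,"rz":0},{"dx":-0.05,"dy":-1,"dz":0,"rx":0,"ry":0,"rz":0},{"dx":-0.05,"dy":-1,"dz":0,"rx":0,"ry":0,"rz":0},{"dx":-0.05,"dy":-1,"dz":0,"rx":0,"ry":0,"rz":0},{"dx":-0.05,"dy":-1,"dz":0,"rx":0,"ry":0,"rz":0},{"dx":-0.05,"dy":-1,"dz":0,"rx":0,"ry":0,"rz":0},{"dx":-0.05,"dy":-1,"dz":0,"rx":0,"ry":0,"rz":0},{"dx":-0.05,"dy":-1,"dz":0,"rx":0,"ry":0,"rz":0},{"dx":-0.05,"dy":-1,"dz":0,"rx":0,"ry":0,"rz":0},{"dx":-0.05,"dy":-1,"dz":0,"rx":0,"ry":0,"rz":0}]' 0
python3 - <<'E'
from h import *
im,d=read_camera("wrist");cv2.imwrite("pics/w1.png",im[:,:,::-1])
for n,z in dict(carriage_bar=.095,catch_pad=.191,head_seal=.157).items():
    r=tip_of("wrist",n)
    if r: print(n,r[0]["p"],np.round(r[0]["uv"]),np.round(unproj("wrist",r[0]["uv"],z=z),3))
E
```

```text
t: 3.95
ee_pos: [0.4019, -0.1858, 0.2315]
tool_rot: [180.0, -0.0, -1.6]
contact_force: [-0.1, -0.2, -1.3]
opening: -0.0
grasp_force: 0.0
t: 4.95
ee_pos: [0.3975, 0.0145, 0.2315]
tool_rot: [-180.0, -0.0, -1.6]
contact_force: [0.4, -0.2, 0.4]
opening: 0.0001
grasp_force: 0.0
carriage_bar 0.93 [176. 138.] [0.446 0.095 0.095]
catch_pad 0.98 [382. 135.] [ 0.453 -0.07   0.191]
```

```bash
python3 -m creep '[{"dx":0,"dy":-1,"dz":0,"rx":0,"ry":0,"rz":0},{"dx":0,"dy":-1,"dz":0,"rx":0,"ry":0,"rz":0},{"dx":0,"dy":-1,"dz":0,"rx":0,"ry":0,"rz":0},{"dx":0,"dy":-1,"dz":0.5,"rx":0,"ry":0,"rz":0},{"dx":0,"dy":0,"dz":1,"rx":0,"ry":0,"rz":0},{"dx":0,"dy":0,"dz":1,"rx":0,"ry":0,"rz":0},{"dx":0,"dy":0,"dz":1,"rx":0,"ry":0,"rz":0},{"dx":0,"dy":0,"dz":1,"rx":0,"ry":0,"rz":0},{"dx":0,"dy":0,"dz":1,"rx":0,"ry":0,"rz":0},{"dx":0,"dy":0,"dz":1,"rx":0,"ry":0,"rz":0},{"dx":0,"dy":0,"dz":1,"rx":0,"ry":0,"rz":0},{"dx":0,"dy":0,"dz":0,"rx":0,"ry":0,"rz":0}]' 0
python3 -m creep '[{"dx":0.5,"dy":0,"dz":0,"rx":0,"ry":0,"rz":0},{"dx":0.5,"dy":0,"dz":0,"rx":0,"ry":0,"rz":0},{"dx":0.5,"dy":0,"dz":0,"rx":0,"ry":0,"rz":0},{"dx":0.5,"dy":0,"dz":0,"rx":0,"ry":0,"rz":0},{"dx":0.4,"dy":0,"dz":0,"rx":0,"ry":0,"rz":0},{"dx":0.4,"dy":0,"dz":0,"rx":0,"ry":0,"rz":0},{"dx":0.4,"dy":0,"dz":0,"rx":0,"ry":0,"rz":0}]' 0
```

```text
t: 6.35
ee_pos: [0.3989, 0.0926, 0.0797]
tool_rot: [179.9, 0.2, -1.6]
contact_force: [0.1, 0.7, 0.7]
opening: -0.0
grasp_force: 0.0
t: 7.05
ee_pos: [0.4642, 0.0917, 0.0813]
tool_rot: [180.0, 0.0, -1.6]
contact_force: [-3.1, -0.5, 3.2]
opening: 0.0001
grasp_force: 1.8
```

Contact and sliding at about 3 N. I'll go on to the stop.

```bash
python3 -m creep '[{"dx":0.4,"dy":0,"dz":0,"rx":0,"ry":0,"rz":0},{"dx":0.4,"dy":0,"dz":0,"rx":0,"ry":0,"rz":0},{"dx":0.3,"dy":0,"dz":0,"rx":0,"ry":0,"rz":0},{"dx":0.2,"dy":0,"dz":0,"rx":0,"ry":0,"rz":0},{"dx":0,"dy":0,"dz":0,"rx":0,"ry":0,"rz":0}]' 0
python3 -m creep '[{"dx":0.15,"dy":0,"dz":0,"rx":0,"ry":0,"rz":0},{"dx":0.15,"dy":0,"dz":0,"rx":0,"ry":0,"rz":0},{"dx":0,"dy":0,"dz":0,"rx":0,"ry":0,"rz":0}]' 0
```

```text
t: 7.55
ee_pos: [0.4904, 0.0911, 0.0813]
tool_rot: [-180.0, -0.0, -1.6]
contact_force: [-0.5, -1.0, 0.3]
opening: -0.0002
grasp_force: 0.0
t: 7.85
ee_pos: [0.496, 0.091, 0.0813]
tool_rot: [-180.0, -0.0, -1.6]
contact_force: [0.1, 0.9, 0.3]
opening: 0.0
grasp_force: 0.1
```

```bash
python3 -m creep '[{"dx":0.15,"dy":0,"dz":0,"rx":0,"ry":0,"rz":0},{"dx":0.15,"dy":0,"dz":0,"rx":0,"ry":0,"rz":0}]' 0
python3 -m creep '[{"dx":0.15,"dy":0,"dz":0,"rx":0,"ry":0,"rz":0},{"dx":0.15,"dy":0,"dz":0,"rx":0,"ry":0,"rz":0}]' 0
python3 - <<'E'
from h import *
im,d=read_camera("wrist");cv2.imwrite("pics/w2.png",im[:,:,::-1])
for c in("wrist","side"):
    if c=="side": read_camera(c)
    r=tip_of(c,"carriage_bar")
    if r: print(c,r[0]["p"],np.round(r[0]["uv"]),np.round(unproj(c,r[0]["uv"],z=.095),3))
E
```

```text
t: 8.05
ee_pos: [0.4981, 0.0908, 0.0808]
tool_rot: [179.9, 0.4, -1.5]
contact_force: [-40.8, 5.4, 30.3]
opening: -0.0001
grasp_force: 20.4
t: 8.25
ee_pos: [0.4984, 0.0906, 0.0804]
tool_rot: [179.8, 1.0, -1.5]
contact_force: [-80.1, 7.0, 64.4]
opening: 0.0002
grasp_force: 40.7
side 0.63 [247. 211.] [0.52  0.082 0.095]
```

```bash
python3 -m creep '[{"dx":-0.3,"dy":0,"dz":0,"rx":0,"ry":0,"rz":0},{"dx":-0.5,"dy":0,"dz":0,"rx":0,"ry":0,"rz":0},{"dx":-1,"dy":0,"dz":0,"rx":0,"ry":0,"rz":0},{"dx":-1,"dy":0,"dz":0,"rx":0,"ry":0,"rz":0},{"dx":-1,"dy":0,"dz":-0.5,"rx":0,"ry":0,"rz":0},{"dx":0,"dy":0,"dz":-1,"rx":0,"ry":0,"rz":0},{"dx":0,"dy":0.5,"dz":-1,"rx":0,"ry":0,"rz":0},{"dx":0,"dy":0.5,"dz":-1,"rx":0,"ry":0,"rz":0},{"dx":0,"dy":0.5,"dz":-1,"rx":0,"ry":0,"rz":0},{"dx":0,"dy":0.5,"dz":-1,"rx":0,"ry":0,"rz":0},{"dx":0,"dy":0.5,"dz":-1,"rx":0,"ry":0,"rz":0},{"dx":0,"dy":0.5,"dz":-1,"rx":0,"ry":0,"rz":0}]' 0
python3 - <<'E'
from h import *
print(sensors.sense()["tool_rot"])
im,d=read_camera("wrist");cv2.imwrite("pics/w2.png",im[:,:,::-1])
for n,z in dict(carriage_bar=.095,catch_pad=.191,head_seal=.157,lever_grip=.247).items():
    r=tip_of("wrist",n)
    if r: print(n,r[0]["p"],np.round(r[0]["uv"]),np.round(unproj("wrist",r[0]["uv"],z=z),3))
E
```

```text
t: 9.65
ee_pos: [0.4304, 0.0323, 0.2325]
tool_rot: [-180.0, -0.1, -1.6]
contact_force: [0.2, -1.0, -0.4]
opening: 0.0001
grasp_force: 0.0
[-1.79988270e+02 -9.58853237e-02 -1.60468748e+00]
carriage_bar 0.59 [192. 102.] [0.514 0.092 0.095]
catch_pad 0.97 [399. 181.] [ 0.455 -0.068  0.191]
lever_grip 0.43 [115. 142.] [0.492 0.096 0.247]
```

View pics/w2.png

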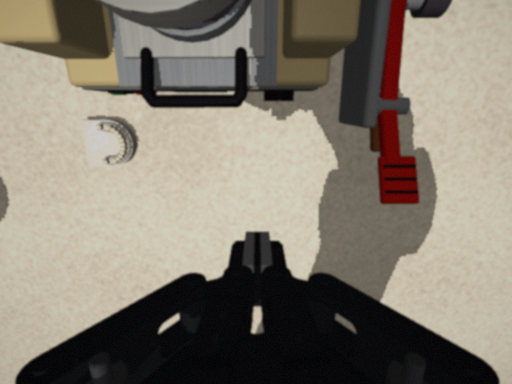

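```bash
python3 -m creep '[{"dx":0.25,"dy":1,"dz":0,"rx":0,"ry":0,"rz":0},{"dx":0.25,"dy":1,"dz":0,"rx":0,"ry":0,"rz":0},{"dx":0.25,"dy":1,"dz":0,"rx":0,"ry":0,"rz":0},{"dx":0.25,"dy":1,"dz":0,"rx":0,"ry":0,"rz":0},{"dx":0.25,"dy":1,"dz":0,"rx":0,"ry":0,"rz":0},{"dx":0,"dy":0,"dz":0.5,"rx":0,"ry":0,"rz":0},{"dx":0,"dy":0,"dz":0.5,"rx":0,"ry":0,"rz":0},{"dx":0,"dy":0,"dz":0.5,"rx":0,"ry":0,"rz":0},{"dx":0,"dy":0,"dz":0.4,"rx":0,"ry":0,"rz":0},{"dx":0,"dy":0,"dz":0.4,"rx":0,"ry":0,"rz":0}]' 0
python3 -m creep '[{"dx":0,"dy":0,"dz":0.4,"rx":0,"ry":0,"rz":0},{"dx":0,"dy":0,"dz":0.4,"rx":0,"ry":0,"rz":0},{"dx":0,"dy":0,"dz":0.3,"rx":0,"ry":0,"rz":0}]' 0
```

```text
t: 10.9
ee_pos: [0.4521, -0.0673, 0.1844]
tool_rot: [-180.0, 0.0, -1.5]
contact_force: [0.4, -0.1, 2.8]
opening: -0.0001
grasp_force: 0.6
t: 11.2
ee_pos: [0.4522, -0.0678, 0.1626]
tool_rot: [-180.0, 0.0, -1.6]
contact_force: [-1.0, 1.2, 1.8]
opening: 0.0001
grasp_force: 0.9
```

```bash
python3 -m creep '[{"dx":0,"dy":0,"dz":0.1,"rx":0,"ry":0,"rz":0},{"dx":0,"dy":0,"dz":0.1,"rx":0,"ry":0,"rz":0}]' 0
python3 - <<'E'
from h import *
im,d=read_camera("wrist");cv2.imwrite("pics/w3.png",im[:,:,::-1])
E
```

```text
t: 11.4
ee_pos: [0.4523, -0.0679, 0.1592]
tool_rot: [-180.0, 0.0, -1.6]
contact_force: [-0.4, 1.6, 1.2]
opening: -0.0004
grasp_force: 0.8
```

```bash
python3 -m creep '[{"dx":0,"dy":0,"dz":0.1,"rx":0,"ry":0,"rz":0},{"dx":0,"dy":0,"dz":0.1,"rx":0,"ry":0,"rz":0}]' 0; python3 -m creep '[{"dx":0,"dy":0,"dz":0.05,"rx":0,"ry":0,"rz":0},{"dx":0,"dy":0,"dz":0.05,"rx":0,"ry":0,"rz":0}]' 0
```

```text
t: 11.65
ee_pos: [0.4528, -0.0679, 0.1566]
tool_rot: [180.0, -0.1, -1.6]
contact_force: [-16.5, 1.6, 58.1]
opening: 0.0003
grasp_force: 29.7
t: 11.85
ee_pos: [0.453, -0.068, 0.1559]
tool_rot: [180.0, -0.1, -1.6]
contact_force: [-24.2, 3.4, 79.0]
opening: 0.0003
grasp_force: 41.5
```

```bash
python3 -m creep '[{"dx":0,"dy":0,"dz":-0.5,"rx":0,"ry":0,"rz":0},{"dx":0,"dy":0,"dz":-1,"rx":0,"ry":0,"rz":0},{"dx":0,"dy":0,"dz":-1,"rx":0,"ry":0,"rz":0},{"dx":0,"dy":0.2,"dz":-1,"rx":0,"ry":0,"rz":0},{"dx":0.5,"dy":0.4,"dz":-1,"rx":0,"ry":0,"rz":0},{"dx":0.5,"dy":0.4,"dz":-1,"rx":0,"ry":0,"rz":0},{"dx":1,"dy":0.4,"dz":-1,"rx":0,"ry":0,"rz":0},{"dx":1,"dy":0.4,"dz":-1,"rx":0,"ry":0,"rz":0},{"dx":1,"dy":0.4,"dz":0,"rx":0,"ry":0,"rz":0},{"dx":1,"dy":0.2,"dz":0,"rx":0,"ry":0,"rz":0}]' 1
python3 - <<'E'
from h import *
im,d=read_camera("wrist");cv2.imwrite("pics/w4.png",im[:,:,::-1])
K=get_calibration("wrist");R=np.array(K["R"]);t=np.array(K["t"])
v,u=np.mgrid[:384,:512]
W=(np.stack([(u-K["cx"])/K["fx"]*d,(v-K["cy"])/K["fy"]*d,d],-1)-t)@R
x,y,z=W[...,0],W[...,1],W[...,2]
m=(d>0)&(abs(x-.62)<.05)&(abs(y+.12)<.05)&(z>.24)&(z<.275)
p=(W[m][:,:2]*1000).astype(np.float32);r=cv2.minAreaRect(p);print(len(p),r,W[m][:,2].max())
for n,zz in dict(catch_pad=.158,lever_grip=.247,lever_pivot=.1).items():
    r=tip_of("wrist",n)
    if r: print(n,r[0]["p"],np.round(r[0]["uv"]),np.round(unproj("wrist",r[0]["uv"],z=zz),3))
print(sensors.sense()["ee_pos"],sensors.sense()["opening"])
E
```

```text
t: 12.85
ee_pos: [0.5518, -0.1197, 0.3041]
tool_rot: [180.0, -0.1, -1.7]
contact_force: [0.1, 0.5, -0.1]
opening: 0.0852
grasp_force: 0.0
3122 ((625.1167602539062, -122.53365325927734), (40.089454650878906, 34.66339111328125), 88.89717864990234) 0.2649846372142178
catch_pad 0.56 [220. 266.] [ 0.446 -0.072  0.158]
lever_grip 0.62 [257. 113.] [ 0.623 -0.121  0.247]
lever_pivot 0.65 [257. 131.] [ 0.597 -0.12   0.1  ]
[ 0.55064284 -0.11861115  0.30301567] 0.08566541426715986
```

View pics/w4.png

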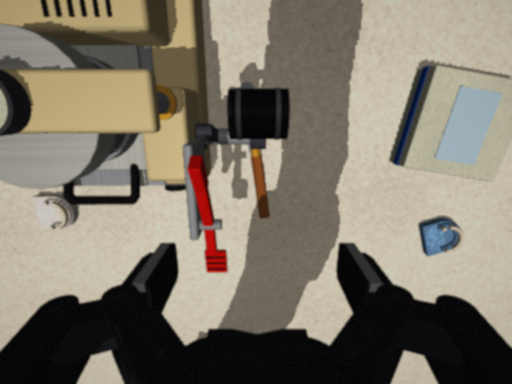

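```bash
python3 -m creep '[{"dx":1,"dy":0,"dz":0,"rx":0,"ry":0,"rz":0},{"dx":1,"dy":0,"dz":0,"rx":0,"ry":0,"rz":0},{"dx":1,"dy":0.1,"dz":0,"rx":0,"ry":0,"rz":0},{"dx":0.65,"dy":0,"dz":0,"rx":0,"ry":0,"rz":0},{"dx":0,"dy":0,"dz":0.9,"rx":0,"ry":0,"rz":0},{"dx":0,"dy":0,"dz":0.9,"rx":0,"ry":0,"rz":0},{"dx":0,"dy":0,"dz":0.9,"rx":0,"ry":0,"rz":0},{"dx":0,"dy":0,"dz":0.9,"rx":0,"ry":0,"rz":0},{"dx":0,"dy":0,"dz":0.3,"rx":0,"ry":0,"rz":0},{"dx":0,"dy":0,"dz":0,"rx":0,"ry":0,"rz":0}]' 1
```

```text
t: 14.05
ee_pos: [0.6232, -0.1226, 0.2251]
tool_rot: [-180.0, 0.1, -1.6]
contact_force: [0.4, 0.2, 0.3]
opening: 0.0854
grasp_force: 0.0
```

```bash
python3 -m creep '[{"dx":0,"dy":0,"dz":0,"rx":0,"ry":0,"rz":0},{"dx":0,"dy":0,"dz":0,"rx":0,"ry":0,"rz":0},{"dx":0,"dy":0,"dz":0,"rx":0,"ry":0,"rz":0},{"dx":0,"dy":0,"dz":0,"rx":0,"ry":0,"rz":0},{"dx":0,"dy":0,"dz":0,"rx":0,"ry":0,"rz":0},{"dx":0,"dy":0,"dz":0,"rx":0,"ry":0,"rz":0}]' 0
python3 - <<'E'
import numpy as np
a=np.linspace(0,1.2,13)
x=.15*np.sin(.2-a);z=.15*np.cos(.2-a)
print(np.round(np.c_[a[1:],np.diff(x)/.02,-np.diff(z)/.02],2))
E
```

```text
t: 14.65
ee_pos: [0.6241, -0.1225, 0.2262]
tool_rot: [-180.0, -0.1, -1.6]
contact_force: [-1.5, 2.1, 6.6]
opening: 0.0397
grasp_force: 59.7
[[ 0.1  -0.74 -0.11]
 [ 0.2  -0.75 -0.04]
 [ 0.3  -0.75  0.04]
 [ 0.4  -0.74  0.11]
 [ 0.5  -0.73  0.19]
 [ 0.6  -0.7   0.26]
 [ 0.7  -0.68  0.33]
 [ 0.8  -0.64  0.39]
 [ 0.9  -0.6   0.45]
 [ 1.   -0.55  0.51]
 [ 1.1  -0.49  0.56]
 [ 1.2  -0.44  0.61]]
```

```bash
python3 -m creep '[{"dx":-0.37,"dy":0,"dz":-0.05,"rx":0,"ry":0,"rz":0},{"dx":-0.37,"dy":0,"dz":-0.05,"rx":0,"ry":0,"rz":0},{"dx":-0.37,"dy":0,"dz":-0.02,"rx":0,"ry":0,"rz":0},{"dx":-0.37,"dy":0,"dz":-0.02,"rx":0,"ry":0,"rz":0}]' 0
python3 -m creep '[{"dx":-0.37,"dy":0,"dz":0.02,"rx":0,"ry":0,"rz":0},{"dx":-0.37,"dy":0,"dz":0.02,"rx":0,"ry":0,"rz":0},{"dx":-0.37,"dy":0,"dz":0.06,"rx":0,"ry":0,"rz":0},{"dx":-0.37,"dy":0,"dz":0.06,"rx":0,"ry":0,"rz":0},{"dx":-0.36,"dy":0,"dz":0.09,"rx":0,"ry":0,"rz":0},{"dx":-0.36,"dy":0,"dz":0.09,"rx":0,"ry":0,"rz":0},{"dx":-0.35,"dy":0,"dz":0.13,"rx":0,"ry":0,"rz":0},{"dx":-0.35,"dy":0,"dz":0.13,"rx":0,"ry":0,"rz":0}]' 0
```

```text
t: 15.05
ee_pos: [0.5956, -0.1217, 0.2291]
tool_rot: [-180.0, -0.2, -1.6]
contact_force: [7.7, -0.5, -1.0]
opening: 0.0396
grasp_force: 60.4
t: 15.85
ee_pos: [0.5382, -0.1203, 0.2179]
tool_rot: [180.0, -0.3, -1.6]
contact_force: [4.7, -0.3, 9.3]
opening: 0.0394
grasp_force: 64.0
```

```bash
python3 -m creep '[{"dx":-0.34,"dy":0,"dz":0.16,"rx":0,"ry":0,"rz":0},{"dx":-0.34,"dy":0,"dz":0.17,"rx":0,"ry":0,"rz":0},{"dx":-0.32,"dy":0,"dz":0.19,"rx":0,"ry":0,"rz":0},{"dx":-0.32,"dy":0,"dz":0.2,"rx":0,"ry":0,"rz":0},{"dx":-0.3,"dy":0,"dz":0.22,"rx":0,"ry":0,"rz":0},{"dx":-0.3,"dy":0,"dz":0.23,"rx":0,"ry":0,"rz":0},{"dx":-0.28,"dy":0,"dz":0.25,"rx":0,"ry":0,"rz":0},{"dx":-0.27,"dy":0,"dz":0.26,"rx":0,"ry":0,"rz":0}]' 0
python3 -m creep '[{"dx":-0.25,"dy":0,"dz":0.28,"rx":0,"ry":0,"rz":0},{"dx":-0.24,"dy":0,"dz":0.28,"rx":0,"ry":0,"rz":0},{"dx":-0.22,"dy":0,"dz":0.3,"rx":0,"ry":0,"rz":0}]' 0
```

```text
t: 16.65
ee_pos: [0.4883, -0.119, 0.1839]
tool_rot: [180.0, -0.2, -1.6]
contact_force: [1.9, -0.2, 12.1]
opening: 0.0395
grasp_force: 66.2
t: 16.95
ee_pos: [0.4738, -0.1186, 0.1664]
tool_rot: [180.0, -0.2, -1.6]
contact_force: [-0.4, 0.1, 12.5]
opening: 0.0392
grasp_force: 66.9
```

```bash
python3 -m creep '[{"dx":-0.2,"dy":0,"dz":0.25,"rx":0,"ry":0,"rz":0},{"dx":-0.1,"dy":0,"dz":0.15,"rx":0,"ry":0,"rz":0},{"dx":0,"dy":0,"dz":0,"rx":0,"ry":0,"rz":0}]' 0
```

```text
t: 17.25
ee_pos: [0.4681, -0.1184, 0.1582]
tool_rot: [180.0, -0.2, -1.6]
contact_force: [2.2, -0.3, 10.1]
opening: 0.0394
grasp_force: 66.5
```

```bash
python3 -m creep '[{"dx":-0.07,"dy":0,"dz":0.1,"rx":0,"ry":0,"rz":0},{"dx":-0.07,"dy":0,"dz":0.1,"rx":0,"ry":0,"rz":0}]' 0;  python3 -m creep '[{"dx":0,"dy":0,"dz":0.1,"rx":0,"ry":0,"rz":0},{"dx":0,"dy":0,"dz":0,"rx":0,"ry":0,"rz":0}]' 0
```

```text
t: 17.45
ee_pos: [0.4657, -0.1184, 0.1545]
tool_rot: [180.0, -0.3, -1.6]
contact_force: [3.1, 0.2, 11.3]
opening: 0.0394
grasp_force: 66.6
t: 17.65
ee_pos: [0.4646, -0.1184, 0.1523]
tool_rot: [180.0, -0.1, -1.6]
contact_force: [-4.6, 0.1, 14.7]
opening: 0.0396
grasp_force: 67.4
```

Run:
```python
from h import *
im,d=read_camera("top");W0=np.load("W.npy")
K=get_calibration("top");R=np.array(K["R"]);t=np.array(K["t"])
v,u=np.mgrid[:384,:512]
W=(np.stack([(u-K["cx"])/K["fx"]*d,(v-K["cy"])/K["fy"]*d,d],-1)-t)@R
def med(W,xs,ys):
    x,y=W[...,0],W[...,1];m=(x>xs[0])&(x<xs[1])&(y>ys[0])&(y<ys[1]);return np.median(W[m][:,2]),m.sum()
for ys in((.13,.17),(-.02,.03)): print(med(W0,(.61,.635),ys),med(W,(.61,.635),ys))
cv2.imwrite("pics/top5.png",cv2.resize(im[130:250,180:350,::-1],None,fx=4,fy=4))
im,d=read_camera("side");cv2.imwrite("pics/side5.png",cv2.resize(im[120:270,170:340,::-1],None,fx=4,fy=4))
```

```text
(np.float64(0.21078118050194622), np.int64(130)) (np.float64(0.1654877538235298), np.int64(123))
(np.float64(0.20979835624899995), np.int64(202)) (np.float64(0.1664110289517276), np.int64(153))
```

View pics/side5.png

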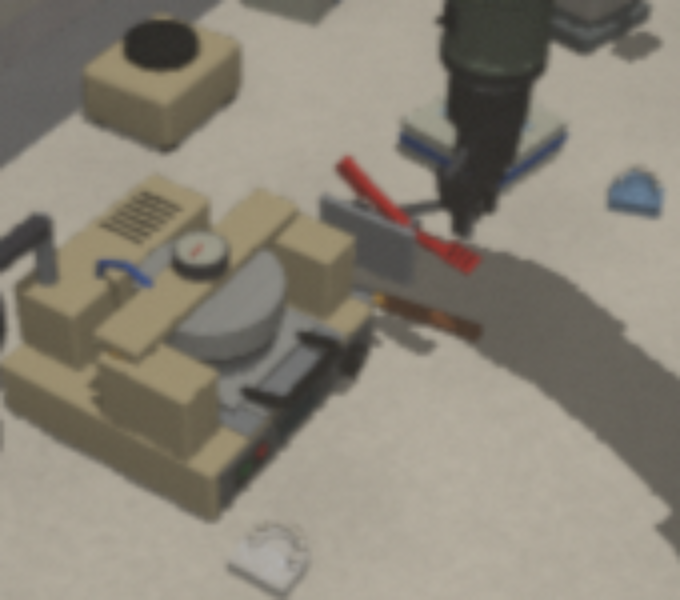

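```bash
python3 -m creep '[{"dx":0,"dy":0,"dz":0.05,"rx":0,"ry":0,"rz":0},{"dx":0,"dy":0,"dz":0.05,"rx":0,"ry":0,"rz":0},{"dx":0,"dy":0,"dz":0,"rx":0,"ry":0,"rz":0},{"dx":0,"dy":0,"dz":0,"rx":0,"ry":0,"rz":0},{"dx":0,"dy":0,"dz":0,"rx":0,"ry":0,"rz":0},{"dx":0,"dy":0,"dz":0,"rx":0,"ry":0,"rz":0}]' 0
python3 - <<'E'
from h import *
s=[]
for i in range(3):
    im,d=read_camera("top");K=get_calibration("top");R=np.array(K["R"]);t=np.array(K["t"])
    v,u=np.mgrid[:384,:512]
    W=(np.stack([(u-K["cx"])/K["fx"]*d,(v-K["cy"])/K["fy"]*d,d],-1)-t)@R
    x,y=W[...,0],W[...,1]
    W0=np.load("W.npy");f=lambda W:np.median(W[(W[...,0]>.605)&(W[...,0]<.64)&(((W[...,1]>-.02)&(W[...,1]<.03))|((W[...,1]>.13)&(W[...,1]<.17)))][:,2])
    s.append(f(W0)-f(W))
print(s)
K=sensors.sense();print(K["contact_force"],K["ee_pos"])
E
```

```text
t: 18.35
ee_pos: [0.4644, -0.1185, 0.1514]
tool_rot: [180.0, -0.1, -1.6]
contact_force: [-14.4, 3.1, 43.0]
opening: 0.0392
grasp_force: 70.7
[np.float64(0.04438429876771774), np.float64(0.04453583377888479), np.float64(0.044434082551318504)]
[-14.88417809   2.14500363  43.5693418 ] [ 0.46434848 -0.11849749  0.15134875]
```

```bash
python3 -c "
from h import *
print(workorder.close_job())"
```

```text
the job is handed in; nothing more can be done
None
```

I handed the job in with the gripper holding the lever against its lower stop, the head measured about 44 mm down, the carriage pushed home and the catch flipped; nothing around the machine was seen to move, and no verdict came back.

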